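Hang a slotted test weight on the headed pin of its stand

TASK

Lift the slotted test weight out of its green holder, stand it upright on its foot on the bare bench and let go of it. Then take it again so that the open side of its slot is free and hang it on the headed pin of the blue stand: slide it sideways so that the pin enters the slot, then let it down until the pin sits fully home in the notch at the top of the slot, and let go with the weight hanging still. Leave the jar, the parts box and the rubber seal where they are.

Things in the scene. Friction and masses are not known exactly. Their poses are not given: they have to be found in the camera images.
- weight: Loose slotted weight, 0.35-0.7 kg, stable on its foot. Origin under the foot's centre; z up, x sideways to the slot's mouth, y through the thickness. Dark foot with yellow band 60 (x) x 28 (y) x 26 mm; aluminium plate 18 thick (y), 60 wide from z=26 to 92; above it a head 40 wide to its top at z=130. Starts upright in the holder, axes along the holder's. Either face may look to the post.
- weight_notch (a point): Middle of the notch's closed top, point (0, 0, 97 mm) of the weight; it rests on the pin when hung. The notch is 18 mm wide (x=-9 to 9) and rises from the channel (z=85) to z=97. It goes right through the thickness.
- weight_mouth (a point): Middle of the slot's open mouth in the side edge, point (30, 0, 75 mm) of the weight. From it a level channel 20 mm high (z=65 to 85) runs in to x=-9, right through the thickness; the notch rises above its inner end.
- holder: Fixed. Origin under its centre, z up. Dark base 120 (x) x 90 (y) x 10 mm, on which the weight stands; two green uprights 52 mm wide (x -26 to 26), 6 thick, to z=125, 31 mm apart in y, hide the weight's faces; its 60 mm wide side edges stand out 4 mm past them at each side. Corner stops to z=22 keep the foot at x +-32: lift straight up, over 125 mm to clear.
- stand: Fixed. Origin on the bench under the middle of the pin; z up. Dark base plate 14 mm high (x -55 to 95, y -55 to 55), blue post (x 34 to 62, 36 mm wide) with its top at z=158 mm, and a level steel pin near its top that points from the post to -x.
- stand_pin (a point): Middle of the pin's free length, on its axis, 145 mm above the bench; axes as the stand: x along the pin (+x to the post), y across, z up. Pin 12 mm in diameter, free from x=-34 to 32 mm; at -34 a round head, 22 mm in diameter, 6 thick. Hung, the notch's top lies 6 mm above the axis and the foot 54 mm above the bench.
- cream_jar: Bystander: cream coloured plastic jar, 64 mm in diameter, 129 mm high; origin under its centre.
- blue_box: Bystander: blue carton, 110 x 64 x 72 mm; origin under its centre.
- seal: Bystander: black rubber ring lying flat, 116 mm across, 16 mm high; origin under its centre.
There are look-alikes about, which are no part of the job. Of the things like the weight, leave any that is pink; of the rest the larger one is meant.

How it is judged:
On the way:
1. the weight stands upright on its foot on the bare bench, beside the holder, let go and at rest (height (world z) of weight below 0.005 m and angle between weight's own z axis and vertical below 0.1 rad and contact force between weight and the fingers below 0.1 N and linear speed of weight below 0.03 m/s), for 0.2 s.
At the end, for the whole second after the job is handed in: The weight hangs still and released on the stand's pin: the closed top of its notch rests on the pin (2 to 11 mm above the pin's axis and within 8 mm of it sideways), within 22 mm of the middle of the pin, its faces square to the pin within 0.3 rad, upright within 0.15 rad (z of weight_notch in the frame of stand_pin between 0.002 and 0.011 m and y of weight_notch in the frame of stand_pin between -0.008 and 0.008 m and x of weight_notch in the frame of stand_pin between -0.022 and 0.022 m and angle between the y axis of weight and the x axis of stand_pin, either way round below 0.3 rad and angle between weight's own z axis and vertical below 0.15 rad and contact force between weight and stand above 2 N and contact force between weight and the fingers below 0.1 N and linear speed of weight below 0.03 m/s and angular speed of weight below 0.4 rad/s); the robot touches nothing.
It fails at once if the cream jar is moved by more than 30 mm or tipped (distance of cream_jar from where it was at the start of the episode above 0.03 m or angle between cream_jar's own z axis and vertical above 0.4 rad).
It fails at once if the blue parts box is moved by more than 30 mm or tipped (distance of blue_box from where it was at the start of the episode above 0.03 m or angle between blue_box's own z axis and vertical above 0.4 rad).
It fails at once if the rubber seal is moved by more than 30 mm or tipped (distance of seal from where it was at the start of the episode above 0.03 m or angle between seal's own z axis and vertical above 0.4 rad).
It also fails if it takes over 59 s, if anything falls off the work surface, if the arm or the gripper's body presses on something with over 40 N, if the wrist force passes 120 N, or if a joint passes its speed limit or range.

ROBOT

A 6-joint arm with a two-finger parallel gripper is mounted at the origin on a cart in front of the work surface, level with it; the furniture and walls round the work are solid. World frame = base frame: x ahead of the robot, y to its left, z up, the work surface at z = 0. Lengths are in m, angles in rad, forces in N, time in s.
With the tool pointing down it reaches from about 0.35 to 0.85 m from the base axis. Payload 8.1 kg.
Tool frame: the origin (TCP) lies on the mounting face of the last link; the fingertips stand 186 mm ahead of it and the grasp point (between the pads) lies 167 mm ahead of it (robot.finger_overhang is the distance from the TCP to the fingertips, in m); z points along the fingers, y is the line along which they close (so a half turn about z gives the same grasp; the last joint's range is limited). The gripper opens to 93 mm and grips with 3 to 60 N. Pads are 15 mm wide; open, the fingers measure 128 mm over their backs; the gripper's body (75 mm by 188 mm) begins 65 mm behind the grasp point.
Start: joints at [1.019, 0.13, 1.488, -0, 1.523, -0.085], TCP at [0.27, 0.536, 0.405] pointing down, gripper open.
Joint ranges: [-2.96, 2.96], [-0.89, 2.26], [0.02, 2.5], [-1.34, 4.48], [0, 2.73], [-2.66, 2.66]. Speed limits (rad/s): [2.39, 2.39, 2.79, 3.14, 3.14, 3.14].

INTERFACE

Orientations are given as a rotation vector (axis times angle).
In Python, from plant import readout, read_camera, get_calibration, job, robot gives the robot as it stands.
- The arm moves only by the shell command python3 -m handwheel 'ROWS' [FORCE]. ROWS is JSON, a list of rows, each a list of 5 numbers: the shift along the world's x, y, z in cm, then the turn about the world's z in rad, then the closure, from 0 (fully open) to 1 (shut). In form: [[tx, ty, tz, spin, gripper], ...]. A call has 1 to 10 rows; each row shifts and turns the commanded pose from where the row before left it; what a row does not reach is not made up. A row lasts 1/8 s, in which the tool goes at most 62.5 mm and 10.7 degrees, less where a joint would pass 70% of its speed; a pose out of reach is approached as far as the arm can. A call is refused whole if a number of a shift passes 6.25 or a number of a turn 0.188, either way. A call with a gripper value outside its range is refused whole. The fingers move at their own pace and stop on an object; FORCE is the grip in N (left out, the last holds). Time passes only in rows, so rows that do not move let the fingers close. It gives the time, the measured TCP pose, the force, the opening and the grip force at its end, in the units of the state.
- readout.read_state(): the state, without advancing time (a new reading comes with each control period).
- read_camera(name): name is "side" or "top"; returns the picture (420x560x3 uint8, red, green, blue); there is no depth.
- get_calibration(name): a dict with "fovy" (degrees; the focal length in pixels is half the picture's height over the tangent of half this angle, whatever the lens; pixels are square), "cx", "cy" (the principal point, pixels), "dist_coeffs" ([k1, k2, p1, p2, k3] as OpenCV has them; the pictures are not rectified), "pose" (4x4, takes a point from camera to world coordinates). Camera axes: x right, y down, z forward; pixel columns grow to the right and rows downward; lengths in m; the calibration is good to about 2 mm. A picture is of the moment at which its call begins. get_calibration takes no time and is no camera call.
- job.close_job(): hands the job in; it is judged then, once.
The state is a dict: "t": time; "q": joint angles; "dq": joint speeds; "joint_torque": joint torques, N m; "tool_pos": TCP position; "orientation": TCP orientation; "force": force on the tool from outside, world axes, zero at the start; "wrist_torque": the same for the moment, N m; "opening": finger opening in m; "gripper_force": force on a finger pad.
Only numpy, scipy, OpenCV 4.12 (cv2) and the standard library are available. Lean on these libraries where they do the work, as an engineer would, in place of code of your own. Each camera call takes 0.05 s, during which the arm holds its last target. There are 200 camera calls.

## Working session

There is one attempt and no reset: what is moved stays moved. The work goes in short steps, Python scripts to look and compute and a shell command to move; the robot and the scene stay as the last step left them, time stands still between calls to the robot, and variables do not carry over. Pictures are saved under pics/ and viewed, at most 10 in all, crops included, and the job is handed in when it is done.

```bash
mkdir -p pics; cat > h.py <<'E'
import numpy as np,cv2
from plant import readout, read_camera, get_calibration, job, robot
def cal(n):
    c=get_calibration(n);f=210/np.tan(np.radians(c['fovy'])/2)
    return np.array([[f,0,c['cx']],[0,f,c['cy']],[0,0,1]]),np.array(c['dist_coeffs'],float),np.array(c['pose'])
def ray(n,uv):
    K,d,T=cal(n);p=cv2.undistortPoints(np.array(uv,float).reshape(-1,1,2),K,d).reshape(-1,2)
    D=np.c_[p,np.ones(len(p))]@T[:3,:3].T
    return T[:3,3],D
def onz(n,uv,z):
    o,D=ray(n,uv);return o+D*((z-o[2])/D[:,2])[:,None]
def proj(n,P):
    K,d,T=cal(n);R=T[:3,:3].T
    return cv2.projectPoints(np.array(P,float).reshape(-1,1,3),cv2.Rodrigues(R)[0],-R@T[:3,3],K,d)[0].reshape(-1,2)
def save(n,name):
    im=read_camera(n);cv2.imwrite('pics/'+name+'.png',im[:,:,::-1]);return im
E
python3 - <<'E'
from h import *
for n in('top','side'):
    save(n,n+'0');print(n,get_calibration(n))
print(readout.read_state())
E
```

```text
top {'fovy': 53.96778730545349, 'cx': 278.63236944860915, 'cy': 204.95512452804596, 'dist_coeffs': array([-0.01749992,  0.        ,  0.        ,  0.        ,  0.        ]), 'pose': array([[ 0.01389909, -0.99291878,  0.11797928,  0.40070919],
       [-0.9998834 , -0.01305539,  0.00792111, -0.03914026],
       [-0.00632475, -0.11807562, -0.99298446,  1.15743973],
       [ 0.        ,  0.        ,  0.        ,  1.        ]])}
side {'fovy': 50.71806832615813, 'cx': 276.14621526527685, 'cy': 213.89528404135982, 'dist_coeffs': array([0.05063816, 0.        , 0.        , 0.        , 0.        ]), 'pose': array([[ 0.99826894, -0.01960711,  0.05544977,  0.45728774],
       [-0.05789104, -0.49396348,  0.86755329, -0.98146715],
       [ 0.01037995, -0.86926155, -0.49424348,  0.65993501],
       [ 0.        ,  0.        ,  0.        ,  1.        ]])}
{'t': 0.1, 'q': array([ 1.01862981e+00,  1.31079878e-01,  1.48917840e+00, -1.96492616e-06,
        1.52302718e+00, -8.53912336e-02]), 'dq': array([ 0.00114146, -0.00092727, -0.00343208, -0.00088471, -0.00163855,
       -0.00079899]), 'joint_torque': array([ 1.04363338e-03, -5.61336565e+01, -4.93100595e+01,  7.69380759e-02,
        2.90670712e-02, -7.45063608e-05]), 'tool_pos': array([0.2698684 , 0.5356439 , 0.40379114]), 'orientation': array([-7.26448073e-01, -3.05590408e+00,  2.52561448e-03]), 'force': array([0.4194862 , 0.01807252, 0.07357181]), 'wrist_torque': array([-0.01049309, -0.04721314, -0.04328546]), 'gripper_force': 0.0, 'opening': 0.0930673370555156}
```

View pics/top0.png

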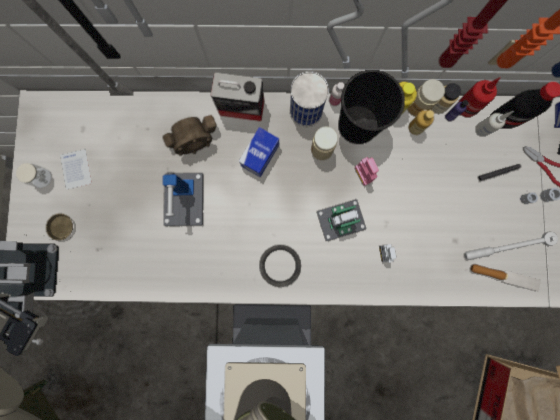

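View pics/side0.png

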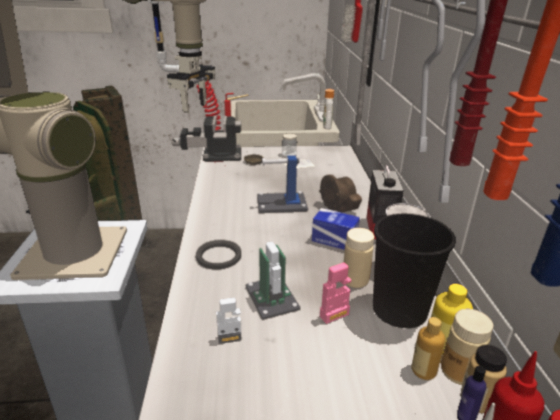

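Candidates for the weight: the one in the green holder, top (345,216) / side (272,262); the pink one, top (367,172); the small grey one on the bench, top (388,254). I leave the pink one. Of the other two, the larger is the one in the holder. I'll check it in a crop.

```bash
python3 - <<'E'
from h import *
t=cv2.imread('pics/top0.png');s=cv2.imread('pics/side0.png')
def c(im,x,y,w,h): return cv2.resize(im[y:y+h,x:x+w],(400,300),interpolation=cv2.INTER_CUBIC)
cv2.imwrite('pics/crops.png',np.vstack([np.hstack([c(t,308,190,80,60),c(s,222,230,120,90)]),np.hstack([c(t,144,160,80,60),c(s,230,140,100,75)])]))
print(cal('top')[0][0,0], onz('top',[(345,216),(388,254),(280,266),(324,140),(180,190)],0).round(3))
E
```

```text
412.43478219288386 [[ 0.509 -0.217  0.   ]
 [ 0.405 -0.337  0.   ]
 [ 0.367 -0.036  0.   ]
 [ 0.728 -0.158  0.   ]
 [ 0.577  0.251  0.   ]]
```

View pics/crops.png

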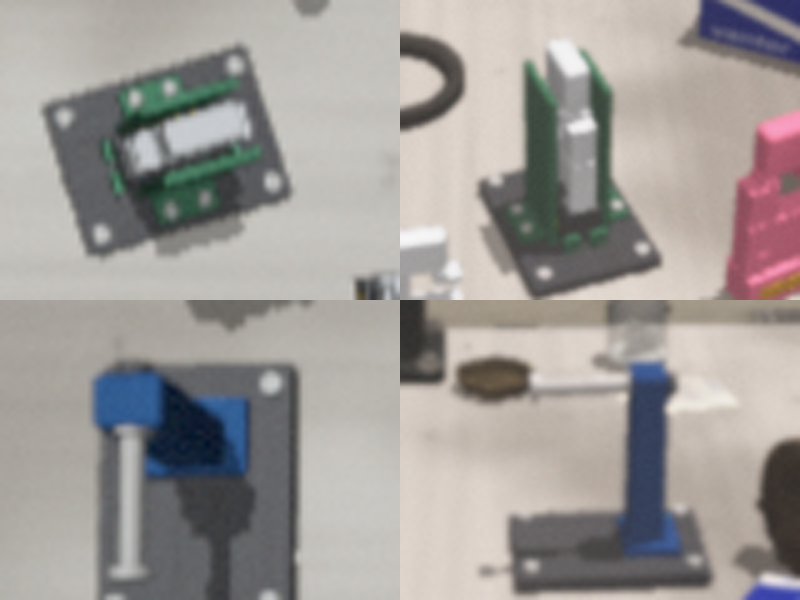

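The crop confirms the weight in the green holder: full 60 mm plate, grey, with its head up. No mouth shows on the edge facing the side camera. Next I measure the holder, weight and stand.

```bash
python3 - <<'E'
from h import *
from scipy.spatial.transform import Rotation as R
t=cv2.imread('pics/top0.png');g=cv2.cvtColor(t,cv2.COLOR_BGR2GRAY);hsv=cv2.cvtColor(t,cv2.COLOR_BGR2HSV)
def rect(m,x,y,w,h,z,nm):
    k=np.zeros_like(m);k[y:y+h,x:x+w]=m[y:y+h,x:x+w]
    cs=cv2.findContours(k,cv2.RETR_EXTERNAL,cv2.CHAIN_APPROX_NONE)[0];c=max(cs,key=cv2.contourArea)
    P=onz('top',c.reshape(-1,2),z)[:,:2]*1000
    print(nm,len(c),cv2.minAreaRect(P.astype(np.float32)), cv2.boundingRect(c))
dark=(g<125).astype(np.uint8)
rect(dark,312,192,60,56,.010,'holder')
rect(dark,155,160,56,75,.014,'stand')
# pin: bright columns between post and head, in rows 187..212
for r in range(186,218,2):
    print(r,g[r,160:184])
# weight head/plate bright inside holder
w=((g>140)).astype(np.uint8); rect(w,328,203,34,24,.130,'whitehead')
s=readout.read_state();print(R.from_rotvec(s['orientation']).as_matrix().round(3))
E
```

```text
holder 136 ((496.48602294921875, -204.57699584960938), (91.149658203125, 118.66650390625), 17.490055084228516) (317, 199, 49, 42)
stand 189 ((550.7333984375, 238.7965545654297), (154.37844848632812, 113.30533599853516), 2.0506832599639893) (163, 172, 41, 55)
186 [168 167 164 142 100  64  81 123 151 162 154 130 101  79  63  42  35  33
  26  30  26  25  22  31]
188 [169 168 166 152 120  99  90  95 159 185 181 157 105  56  39  34  26  31
  31  27  30  31  25  30]
190 [168 167 165 151 120 101  97 104 163 188 183 159 107  53  31  26  26  30
  35  29  24  27  33  29]
192 [167 167 166 145 112  94  99 105 162 186 181 156 112  85  73  59  45  33
  33  29  31  32  32  36]
194 [171 169 168 139 107  98  98 111 162 188 182 154 111  79  70  74  68  55
  47  52  51  49  50  51]
196 [172 171 169 140 108  97  98 112 163 191 180 154 110  87  83  86  89  86
  84  66  59  65  62  64]
198 [171 170 168 145 108 102 100 113 165 190 180 152 110  95  99 101 103 101
  97  75  63  59  58  66]
200 [173 173 170 144 114 102 101 111 165 192 179 150 109  97  99  99 100 102
 100  97  75  65  63  64]
202 [174 174 173 
[... 312 characters left out ...]
 107  98  98 123 168 190 177 145 107  97 101 101 101 101
  99  98 101 100 100 101]
210 [184 183 181 146 107  99  98 124 166 190 177 145 102  98 101 104 101 101
 101  96 101  99  99 100]
212 [184 185 181 144 108 103 105 127 169 187 174 146 109  99  99 100  99 102
 100  95  99 100 101 101]
214 [186 186 184 147 110 121 156 178 188 185 175 159 141 117  99  99  99 103
  98  97  99 100  98 101]
216 [187 186 184 148 107 102  99 101 100  98  96  95  93  95  98 100 101 100
  98  99  99 101 102 100]
whitehead 42 ((499.41241455078125, -206.97314453125), (19.501638412475586, 42.11907958984375), 15.97597599029541) (341, 210, 17, 11)
[[-0.893  0.45  -0.001]
 [ 0.45   0.893 -0.001]
 [ 0.    -0.002 -1.   ]]
```

```bash
python3 - <<'E'
from h import *
a=onz('top',[(169.5,190),(169.25,210),(169.25,214.3),(169.6,186.5)],.145);print(a.round(4), np.degrees(np.arctan2(*(a[0]-a[1])[[1,0]])))
s=cv2.cvtColor(cv2.imread('pics/side0.png'),cv2.COLOR_BGR2GRAY)
for c in (266,270,276,282): print(c,s[152:170,c])
print(proj('side',[a[2],a[1],a[0],a[3]]).round(1))
E
python3 -m handwheel '[[1.63,-5.3,0,0.055,0],[1.63,-5.3,0,0.055,0],[1.63,-5.3,0,0.055,0],[1.63,-5.3,0,0.055,0],[1.63,-5.3,0,0.055,0],[1.63,-5.3,0,0.055,0],[1.63,-5.3,0,0.055,0]]' 30
```

```text
[[0.5549 0.2412 0.145 ]
 [0.5049 0.2395 0.145 ]
 [0.4942 0.2391 0.145 ]
 [0.5637 0.2414 0.145 ]] 1.8869992465551084
266 [208 207 207 207 208 205 206 208 209 189 155 148 172 185 185 183 181 181]
270 [210 208 209 208 207 202 204 208 206 184 151 142 170 186 187 184 181 178]
276 [213 211 209 207 207 208 207 209 202 176 146 156 181 191 192 191 188 187]
282 [186 176 156 139 134 152 190 211 203 169 146 170 190 194 192 189 186 186]
[[262.9 161.3]
 [266.5 161.2]
 [283.3 160.8]
 [286.3 160.7]]
t: 0.98
tool_pos: [0.3841, 0.1631, 0.4045]
orientation: [0.125, 3.139, 0.0]
force: [1.5, -0.1, 0.2]
opening: 0.0928
gripper_force: 0.0
```

```bash
python3 -m handwheel '[[1.63,-5.3,0,0.055,0],[1.63,-5.3,0,0.055,0],[1.63,-5.3,0,0.055,0],[1.63,-5.3,0,0.055,0],[1.63,-5.3,0,0.055,0],[1.63,-5.3,0,0.055,0],[1.63,-5.3,0,0.055,0],[0,0,0,0,0],[0,0,0,0,0]]'; python3 - <<'E'
from h import *
from scipy.spatial.transform import Rotation as R
s=readout.read_state();print(s['tool_pos'],np.degrees(np.arctan2(*R.from_rotvec(s['orientation']).as_matrix()[[1,0],1])))
E
```

```text
t: 2.1
tool_pos: [0.498, -0.206, 0.4041]
orientation: [0.473, -3.105, -0.002]
force: [0.1, 0.1, 0.3]
opening: 0.0926
gripper_force: 0.0
[ 0.49799627 -0.20604194  0.40405401] 107.30893819862865
```

```bash
python3 -m handwheel '[[0,0,-4,0,0],[0,0,-4,0,0],[0,0,-3.1,0,0],[0,0,0,0,0.2],[0,0,0,0,0.3]]' 15; python3 - <<'E'
from h import *
a=save('side','s1');b=save('top','t1')
c=lambda im,x,y,w,h: cv2.resize(im[y:y+h,x:x+w],(400,300),interpolation=cv2.INTER_CUBIC)
cv2.imwrite('pics/c1.png',np.hstack([c(a,212,210,120,90),c(b,288,170,107,80)])[:,:,::-1])
E
```

```text
t: 2.72
tool_pos: [0.4987, -0.2056, 0.2954]
orientation: [-0.476, 3.104, -0.002]
force: [-0.2, -0.9, 1.1]
opening: 0.0776
gripper_force: 0.0
```

View pics/c1.png

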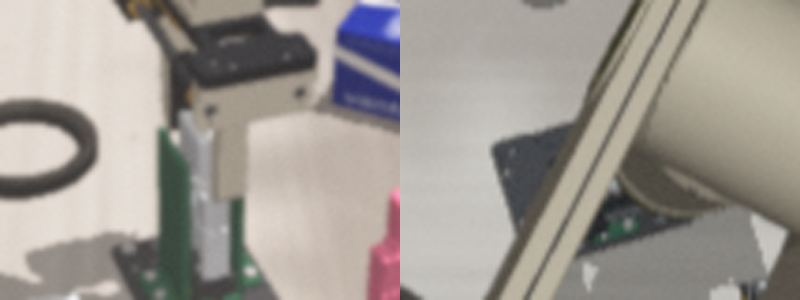

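The side crop shows the near finger in front of the weight, in line with the gap between the green uprights. I'll close on the head.

```bash
python3 -m handwheel '[[0,0,0,0,0.4],[0,0,0,0,0.5],[0,0,0,0,0.6],[0,0,0,0,0.6],[0,0,0,0,0.6]]' 15
```

```text
t: 3.45
tool_pos: [0.4983, -0.2061, 0.2939]
orientation: [-0.474, 3.105, 0.0]
force: [0.0, 2.3, 2.0]
opening: 0.0401
gripper_force: 14.9
```

```bash
python3 -m handwheel '[[0,0,0,0,0.7],[0,0,0,0,0.8],[0,0,1,0,0.8],[0,0,2,0,0.8],[0,0,2,0,0.8],[0,0,3,0,0.8],[0,0,3,0,0.8],[0,0,3,0,0.8],[0,0,0,0,0.8],[0,0,0,0,0.8]]' 40; python3 - <<'E'
from h import *
a=save('side','s2')
cv2.imwrite('pics/c2.png',cv2.resize(a[150:330,180:380],None,fx=3,fy=3,interpolation=cv2.INTER_CUBIC)[:,:,::-1])
E
```

```text
t: 4.7
tool_pos: [0.498, -0.2062, 0.4326]
orientation: [0.474, -3.105, -0.001]
force: [0.1, -0.3, -4.0]
opening: 0.0399
gripper_force: 39.9
```

View pics/c2.png

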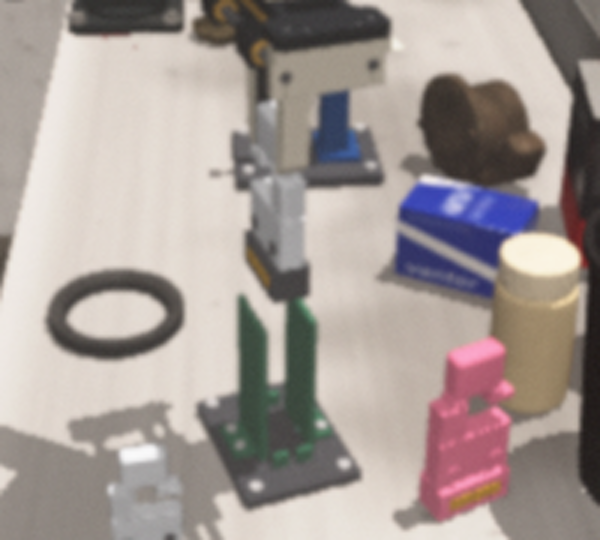

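The slot's notch shows as a dark spot on the left face at about (262,225). The near (-y) edge is solid, so the mouth points to +y. I set the weight down on the bare bench at about (0.53, -0.02).

```bash
python3 -m handwheel '[[0.4,2.3,0,-0.034,0.8],[0.8,4.65,0,-0.067,0.8],[0.8,4.65,0,-0.067,0.8],[0.8,4.65,0,-0.067,0.8],[0.4,2.3,0,-0.034,0.8],[0,0,-4,0,0.8],[0,0,-5,0,0.8],[0,0,-3.5,0,0.8],[0,0,-1.5,0,0.8],[0,0,0,0,0.8]]'; python3 -m handwheel '[[0,0,0,0,0.8],[0,0,-0.3,0,0.8],[0,0,-0.3,0,0.8],[0,0,0,0,0.8]]'
```

```text
t: 6.0
tool_pos: [0.5296, -0.0206, 0.2923]
orientation: [0.054, -3.138, -0.001]
force: [0.5, 0.1, -3.3]
opening: 0.0402
gripper_force: 39.9
t: 6.5
tool_pos: [0.5301, -0.0207, 0.2877]
orientation: [0.054, -3.141, 0.0]
force: [0.2, 0.1, -3.8]
opening: 0.04
gripper_force: 39.9
```

```bash
python3 -m handwheel '[[0,0,-0.2,0,0.8],[0,0,-0.15,0,0.8],[0,0,-0.1,0,0.8],[0,0,0,0,0.8]]'
```

```text
t: 7.0
tool_pos: [0.5304, -0.0206, 0.2839]
orientation: [-0.054, 3.14, -0.0]
force: [-1.2, 0.3, 3.6]
opening: 0.0394
gripper_force: 39.9
```

```bash
python3 -m handwheel '[[0,0,0,0,0.5],[0,0,0,0,0.3],[0,0,0,0,0.1],[0,0,0,0,0],[0,0,3,0,0],[0,0,6,0,0],[0,3,6,0,0],[0,6,0,0,0],[0,6,0,0,0],[0,5,0,0,0]]'; python3 - <<'E'
from h import *
a=save('side','s3');b=save('top','t3')
c=lambda im,x,y,w,h: cv2.resize(im[y:y+h,x:x+w],(400,300),interpolation=cv2.INTER_CUBIC)
p=proj('side',[.53,-.02,.06])[0].astype(int);q=proj('top',[.53,-.02,.06])[0].astype(int);print(p,q)
cv2.imwrite('pics/c3.png',np.hstack([c(a,p[0]-50,p[1]-38,100,75),c(b,q[0]-40,q[1]-30,80,60)])[:,:,::-1])
E
```

```text
t: 8.25
tool_pos: [0.5299, 0.1793, 0.4294]
orientation: [-0.054, 3.14, 0.0]
force: [0.2, 0.6, 0.5]
opening: 0.093
gripper_force: 0.0
[280 231] [274 205]
```

View pics/c3.png

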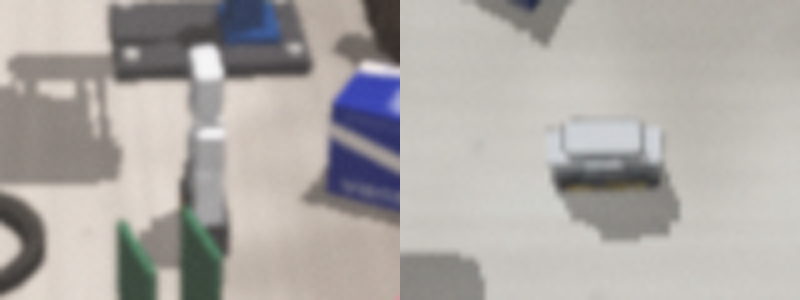

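It stands upright and released at top (273,205) and side (280,231). I take it again by the head, which leaves the mouth free. Then I quarter-turn it once in the air to check which way the mouth faces.

```bash
python3 -m handwheel '[[0,-6,0,0,0],[0,-6,0,0,0],[0,-5,0,0,0],[0,-3,0,0,0],[0,0,-5,0,0],[0,0,-5,0,0],[0,0,-4.4,0,0],[0,0,0,0,0.3],[0,0,0,0,0.5],[0,0,0,0,0.6]]' 20;  python3 -m handwheel '[[0,0,0,0,0.7],[0,0,0,0,0.8],[0,0,0,0,0.8]]' 40; python3 -m handwheel '[[0,0,1,0,0.8],[0,0,3,0,0.8],[0,0,4,0.17,0.8],[0,0,4,0.17,0.8],[0,0,2,0.17,0.8],[0,0,0,0.17,0.8],[0,0,0,0.17,0.8],[0,0,0,0.17,0.8],[0,0,0,0.17,0.8],[0,0,0,0,0.8]]'; python3 - <<'E'
from h import *
a=save('side','s4')
p=proj('side',[.53,-.02,.22])[0].astype(int)
cv2.imwrite('pics/c4.png',cv2.resize(a[p[1]-50:p[1]+60,p[0]-60:p[0]+60],None,fx=4,fy=4,interpolation=cv2.INTER_CUBIC)[:,:,::-1])
E
```

```text
t: 9.6
tool_pos: [0.5313, -0.023, 0.288]
orientation: [-0.054, 3.137, -0.001]
force: [-0.5, -0.2, 0.7]
opening: 0.0676
gripper_force: 0.0
t: 9.98
tool_pos: [0.5303, -0.0226, 0.2855]
orientation: [-0.054, 3.141, 0.0]
force: [0.1, 1.2, 4.4]
opening: 0.0403
gripper_force: 39.8
t: 11.22
tool_pos: [0.53, 0.0598, 0.4208]
orientation: [1.662, -2.625, 0.095]
force: [-0.0, -0.7, -4.5]
opening: 0.0398
gripper_force: 40.0
```

View pics/c4.png

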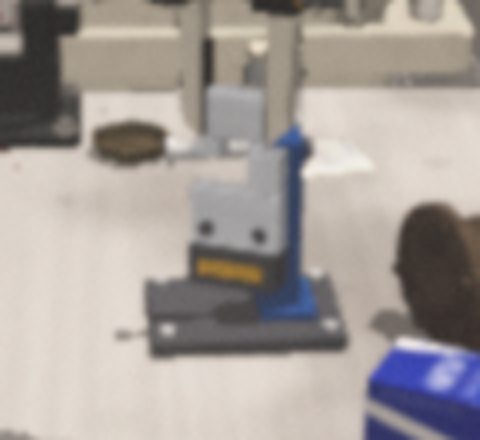

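The crop shows the open mouth on the image left, at about (200,165), and solid metal on the right. Undoing the turn puts the mouth at +y. The arm was pushed off the pose (y moved 8 cm, slight tilt), so I check the joints.

```bash
python3 -m handwheel '[[0,0,0,-0.17,0.8],[0,0,0,-0.17,0.8],[0,0,0,-0.17,0.8]]'; cat > st.py <<'E'
from h import *
from scipy.spatial.transform import Rotation as R
s=readout.read_state();M=R.from_rotvec(s['orientation']).as_matrix();print(s['q'].round(3),s['tool_pos'].round(4),np.degrees(np.arctan2(M[1,1],M[0,1])).round(2),M[:,2].round(3))
E
python3 st.py
```

```text
t: 11.65
tool_pos: [0.5305, 0.0557, 0.4212]
orientation: [0.923, -2.952, 0.08]
force: [-0.3, 0.6, -4.4]
opening: 0.0395
gripper_force: 39.9
[ 0.031 -0.037  1.632 -0.063  1.579 -2.145] [0.5305 0.0557 0.4212] 124.79 [-0.03  -0.064 -0.998]
```

```bash
python3 -m handwheel '[[0,0,0,-0.17,0.8],[0,0,0,-0.17,0.8],[0,0,0,-0.17,0.8],[0,0,0,-0.064,0.8],[0,0,0,0,0.8]]';python3 st.py
```

```text
t: 12.28
tool_pos: [0.5306, 0.0558, 0.4212]
orientation: [0.059, -3.08, 0.057]
force: [-0.5, 0.3, -3.5]
opening: 0.0398
gripper_force: 40.0
[ 0.022 -0.023  1.618 -0.037  1.607 -1.588] [0.5306 0.0558 0.4212] 92.26 [-0.059 -0.038 -0.998]
```

The solver ran joint 6 into its limit and left a fixed 4° lean in the tool, which I allow for. Next I move to just before the pin, with the channel at pin height, and check with the cameras.

```bash
python3 -m handwheel '[[0.4,3,0,0,0.8],[0.4,5,0,0,0.8],[0.4,4,0,0,0.8],[0,2,0,0,0.8],[0,0,-2.5,0,0.8],[0,0,-2.5,0,0.8],[0,0,-1.6,0,0.8],[0,0,0,0,0.8],[0,0,0,0,0.8],[0,0,0,0,0.8]]';python3 st.py; python3 - <<'E'
from h import *
a=save('side','s5');b=save('top','t5')
s=readout.read_state();from scipy.spatial.transform import Rotation as R
M=R.from_rotvec(s['orientation']).as_matrix();T=np.array(s['tool_pos'])
X=M[:,1]*np.sign(M[1,1]);Z=-M[:,2];Y=np.cross(Z,X)
W=lambda x,y,z:T-Z*.2855+X*x+Y*y+Z*z
print('foot',W(0,0,0),'notch',W(0,0,.097),'chan',W(0,0,.075))
im=cv2.resize(a[110:230,220:340],None,fx=4.8,fy=4.8,interpolation=cv2.INTER_CUBIC)[:,:,::-1].copy()
for p in proj('side',[W(-.03,.009,.026),W(-.03,-.009,.026),W(-.03,.014,0),W(-.03,-.014,0),W(-.03,.009,.092),W(-.03,-.009,.092),W(-.02,-.009,.13)]):
    cv2.circle(im,tuple(((p-[220,110])*4.8+2).astype(int)),3,(0,0,255),1)
cv2.imwrite('pics/c5.png',im)
E
```

```text
t: 13.52
tool_pos: [0.543, 0.1968, 0.3567]
orientation: [0.061, -3.083, 0.056]
force: [0.0, -0.1, -3.5]
opening: 0.0397
gripper_force: 40.0
[ 0.266  0.131  1.577 -0.021  1.499 -1.342] [0.543  0.1968 0.3567] 92.33 [-0.057 -0.037 -0.998]
foot [0.52652163 0.1861798  0.07146571] notch [0.53207732 0.18981173 0.16823835] chan [0.53081727 0.18898799 0.14628992]
```

View pics/c5.png

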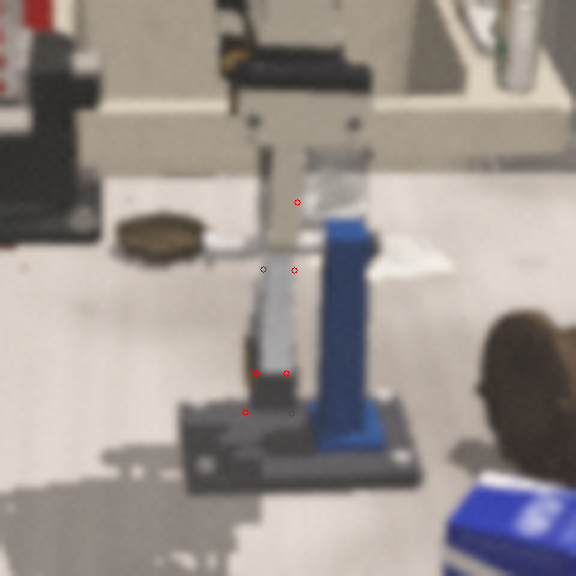

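The predicted points land on the weight to within about 2 mm, and its channel is level with the pin. I slide it sideways onto the pin.

```bash
python3 -m handwheel '[[0,0.8,-0.1,0,0.8],[0,0.8,0,0,0.8],[0,0.8,0,0,0.8],[0,0,0,0,0.8]]';python3 -m handwheel '[[0,0.8,0,0,0.8],[0,0.8,0,0,0.8],[0,0.7,0,0,0.8],[0,0.35,0,0,0.8],[0,0,0,0,0.8],[0,0,0,0,0.8]]'; python3 st.py
```

```text
t: 14.12
tool_pos: [0.5425, 0.2217, 0.3541]
orientation: [0.063, -3.081, 0.056]
force: [-0.4, 0.4, -3.8]
opening: 0.0399
gripper_force: 40.0
t: 14.88
tool_pos: [0.5426, 0.2472, 0.3542]
orientation: [0.061, -3.081, 0.057]
force: [0.1, -0.1, -3.5]
opening: 0.0398
gripper_force: 40.0
[ 0.347  0.184  1.523 -0.016  1.503 -1.262] [0.5426 0.2472 0.3542] 92.33 [-0.059 -0.038 -0.998]
```

```bash
python3 -m handwheel '[[0,0,-0.3,0,0.8],[0,0,-0.3,0,0.8],[0,0,0,0,0.8]]';python3 -m handwheel '[[0,0,-0.2,0,0.8],[0,0,-0.2,0,0.8],[0,0,-0.2,0,0.8],[0,0,0,0,0.8],[0,0,0,0,0.8]]'
```

```text
t: 15.25
tool_pos: [0.5424, 0.2472, 0.3476]
orientation: [0.061, -3.08, 0.057]
force: [0.2, 0.7, -3.7]
opening: 0.0398
gripper_force: 40.0
t: 15.88
tool_pos: [0.5426, 0.2474, 0.3422]
orientation: [0.061, -3.081, 0.057]
force: [-0.6, -0.3, -4.0]
opening: 0.0396
gripper_force: 40.0
```

```bash
python3 -m handwheel '[[0,0,-0.15,0,0.8],[0,0,0,0,0.8]]';python3 -m handwheel '[[0,0,-0.1,0,0.8],[0,0,0,0,0.8]]';python3 -m handwheel '[[0,0,-0.1,0,0.8],[0,0,0,0,0.8]]'
```

```text
t: 16.12
tool_pos: [0.5425, 0.2473, 0.3406]
orientation: [0.061, -3.081, 0.057]
force: [-0.5, -0.1, -4.1]
opening: 0.04
gripper_force: 40.0
t: 16.38
tool_pos: [0.5425, 0.2473, 0.3396]
orientation: [0.061, -3.081, 0.057]
force: [-1.0, -0.5, -4.0]
opening: 0.0398
gripper_force: 40.0
t: 16.62
tool_pos: [0.5426, 0.2474, 0.3389]
orientation: [0.061, -3.081, 0.056]
force: [-0.2, -0.7, -2.6]
opening: 0.0393
gripper_force: 40.0
```

Contact starts at TCP z 0.339, which is the predicted seat height. I settle it slightly and let go gently.

```bash
python3 -m handwheel '[[0,0,-0.1,0,0.8],[0,0,0,0,0.8]]' 20;python3 -m handwheel '[[0,0,0,0,0.55],[0,0,0,0,0.5],[0,0,0,0,0.4],[0,0,0,0,0.2],[0,0,0,0,0],[0,0,0,0,0],[0,0,0,0,0]]' 5; python3 - <<'E'
from h import *
a=save('side','s6')
cv2.imwrite('pics/c6.png',cv2.resize(a[110:230,220:340],None,fx=4.8,fy=4.8,interpolation=cv2.INTER_CUBIC)[:,:,::-1])
E
```

```text
t: 16.88
tool_pos: [0.5426, 0.2474, 0.3387]
orientation: [0.061, -3.081, 0.056]
force: [-3.2, -0.6, 4.1]
opening: 0.0397
gripper_force: 20.0
t: 17.75
tool_pos: [0.5426, 0.2473, 0.3377]
orientation: [0.061, -3.081, 0.057]
force: [-0.1, 0.8, -0.5]
opening: 0.0905
gripper_force: 0.0
```

View pics/c6.png

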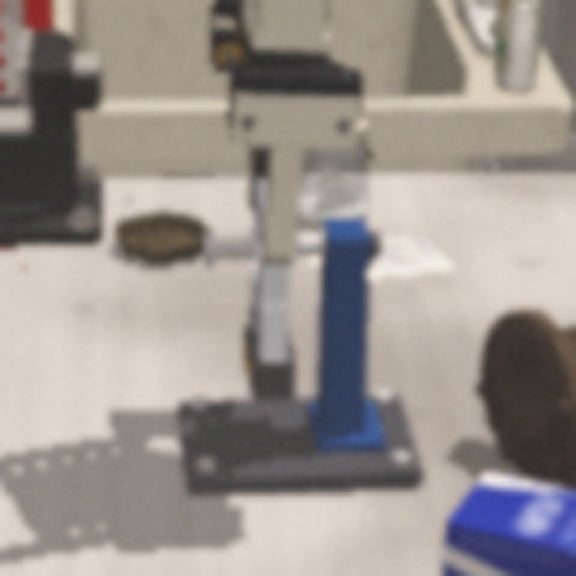

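It hangs on the pin with the fingers open. I back straight up and clear.

```bash
python3 -m handwheel '[[0,0,2,0,0],[0,0,3,0,0],[0,0,4,0,0],[0,0,4,0,0],[-2,-5,0,0,0],[-2,-5,0,0,0],[-2,-5,0,0,0],[0,-5,0,0,0],[0,0,0,0,0],[0,0,0,0,0]]';python3 -m handwheel '[[0,0,0,0,0],[0,0,0,0,0],[0,0,0,0,0],[0,0,0,0,0],[0,0,0,0,0],[0,0,0,0,0],[0,0,0,0,0],[0,0,0,0,0]]'; python3 - <<'E'
from h import *
a=save('side','s7');b=save('top','t7')
cv2.imwrite('pics/c7.png',np.hstack([cv2.resize(a[130:230,225:325],(400,400),interpolation=cv2.INTER_CUBIC),cv2.resize(b[150:230,140:220],(400,400),interpolation=cv2.INTER_CUBIC)])[:,:,::-1])
E
```

```text
t: 19.05
tool_pos: [0.4826, 0.0476, 0.4689]
orientation: [0.06, -3.082, 0.056]
force: [0.1, 0.1, 1.3]
opening: 0.0929
gripper_force: 0.0
t: 20.05
tool_pos: [0.4826, 0.0473, 0.4677]
orientation: [0.061, -3.081, 0.057]
force: [-0.1, -0.1, -0.9]
opening: 0.0933
gripper_force: 0.0
```

View pics/c7.png

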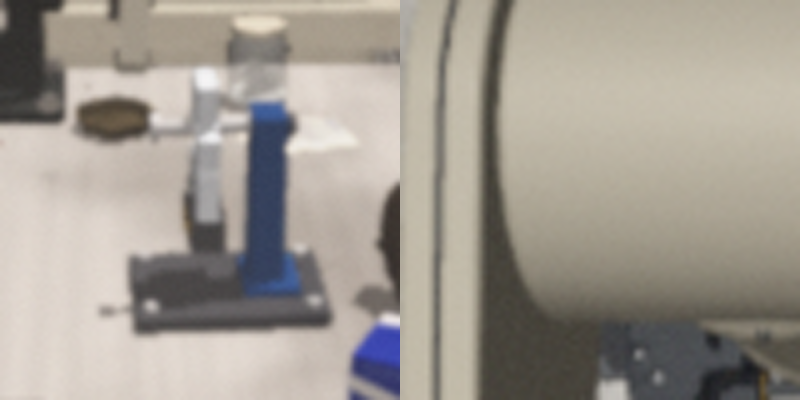

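The weight hangs upright near the middle of the pin at about (206,125) in the side crop, and the arm is clear of it.

```bash
python3 -c "
from plant import job
print(job.close_job())"
```

```text
the job is handed in; nothing more can be done
None
```

The weight stood released on the bare bench and now hangs released on the stand's pin, upright in the last side view; the job was handed in at about 20 s, with no verdict shown.

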